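Open the ratchet stop that holds a tub

ROBOT

A 6-joint arm with a two-finger parallel gripper is mounted at the origin on a cart in front of the work surface, level with it; the furniture and walls round the work are solid. World frame = base frame: x ahead of the robot, y to its left, z up, the work surface at z = 0. Lengths are in m, angles in rad, forces in N, time in s.
With the tool pointing down it reaches from about 0.25 to 0.775 m from the base axis. Payload 4 kg.
Tool frame: the origin (TCP) lies between the finger pads; the fingertips stand 22 mm ahead of it and the grasp point (between the pads) lies 3 mm ahead of it (tips_ahead is the distance from the TCP to the fingertips, in m); z points along the fingers, y is the line along which they close (so a half turn about z gives the same grasp; the last joint's range is limited). The gripper opens to 94 mm and grips with 3 to 60 N. Pads are 16 mm wide; open, the fingers measure 119 mm over their backs; the gripper's body (75 mm by 177 mm) begins 78 mm behind the grasp point.
Start: joints at [-1.391, 0.087, 1.371, -0, 1.684, -0.103], TCP at [0.153, -0.528, 0.228] pointing down, gripper open.
Joint ranges: [-3.1, 3.1], [-0.76, 2.03], [0.27, 2.55], [-1.08, 4.22], [0.17, 2.65], [-2.57, 2.57]. Speed limits (rad/s): [2.79, 2.79, 3.14, 3.14, 3.14, 3.14].

INTERFACE

Orientations are given as a unit quaternion [x, y, z, w].
In Python, from rig import state, get_image, camera_params, sign_off, silhouettes, spot_point, tips_ahead gives the robot as it stands.
- The arm moves only by the tool play_rows, never from a script. Its argument "increments" is a list of rows, each an object of numbers: "dx", "dy", "dz": the shift along the tool's x, y, z in m; "wx", "wy", "wz": the turn, a rotation vector about the tool's x, y, z in degrees. In form: [{"dx": .., "dy": .., "dz": .., "wx": .., "wy": .., "wz": ..}, ...]. A call has 1 to 5 rows; each row is the pose to reach, as a shift and turn from the pose commanded when the call began, along the tool's axes at that moment; what a row does not reach only later rows make up. A row lasts 1/12 s, in which the tool goes at most 41.7 mm and 7.16 degrees, less where a joint would pass 70% of its speed; a pose out of reach is approached as far as the arm can. A call with a gripper value outside its range is refused whole. "gripper" is the closure, from 0 (fully open) to 1 (shut), set as the call begins (left out, the last holds). The fingers move at their own pace and stop on an object; the grip force is fixed at half the most. Time passes only in rows, so rows that repeat a pose let the fingers close. It gives the time, the measured TCP pose, the force, the opening and the grip force at its end, in the units of the state.
- state(): the state, without advancing time (a new reading comes with each control period).
- get_image(name): name is "scene" or "top" or "wrist"; returns the picture (400x640x3 uint8, blue, green, red); there is no depth.
- camera_params(name): a dict with "intrinsics" (3x3 intrinsics, pixels), "R" (3x3) and "t" (3): a world point X has camera coordinates R X + t. Camera axes: x right, y down, z forward; pixel columns grow to the right and rows downward; lengths in m; the calibration is good to about 2 mm. The wrist camera is an equidistant fisheye: a pixel r from the principal point sees the ray r / f radians off the axis. A picture is of the moment at which its call begins: read the wrist's pose just before it. camera_params takes no time and is no camera call; for the wrist camera it gives the pose at the moment of the call.
- sign_off(): hands the job in; it is judged then, once.
Trained networks look in the newest picture that a camera, given by its name, has taken for a name from the list of things; names that differ only in an ending like _2 or _b are one class to them, and where a whole thing is asked for, a point or a joint stands for the part that bears it (a point fixed in the world has none). Each returns a list of dicts, best first, with "conf" (0 to 1); they miss things now and then, are a little off and sometimes report something else, mostly with a low value. They report only what shows in the picture. A call takes as long as a camera call. They do not tell look-alikes from the thing itself.
- silhouettes(label, camera): "pixels" (400x640 bool, what is visible of it) and "centre" ([column, row] in pixels, amid what is visible of it).
- spot_point(label, camera): "centre" ([column, row] in pixels: a listed point, or the origin of a listed thing).
The state is a dict: "t": time; "joint_positions": joint angles; "joint_vel": joint speeds; "joint_torque": joint torques, N m; "tcp_pos": TCP position; "tcp_rot": TCP orientation; "contact_force": force on the tool from outside, world axes, zero at the start; "ft_torque": the same for the moment, N m; "width": opening from 0.0 (shut) to 1.0 (fully open); "grasp_force": force on a finger pad.
Only numpy, scipy, OpenCV 4.12 (cv2) and the standard library are available. Lean on these libraries where they do the work, as an engineer would, in place of code of your own. Each camera call takes 0.05 s, during which the arm holds its last target. There are 200 camera calls.

TASK

The tub on the worktop is shut in between the fence and the sliding jaw of a ratchet stop. Press the red release key on the jaw and, while it is down, push the jaw back along its bar, fully home at the green end, so that the tub is free to be taken later. Only press and push: leave the tub standing where it is and do not disturb the other things.

Things in the scene. Friction and masses are not known exactly. Their poses are not given: they have to be found in the camera images.
- pan_stop: Ratchet stop fixed to the worktop: steel bar 352 mm long, 22 wide, 26-44 mm up, saw teeth below, on two feet. Origin on the worktop below the bar. Its y axis runs along the bar from the grey fence end (-y) to the green home end (+y); its x axis points to the side where the tub stands. Grey fence arm 150 mm long, 52 high, at y = -147 mm; the jaw's like arm faces it.
- jaw (a joint): Place of the jaw along the bar, m: 0 foremost, beside the tub; grows towards the green end (stop's +y); 0.125 = fully home at a hard stop. About 3 N of friction while the key is down; with the key up the teeth lock it against +y (6 mm of play, and it gives 2 mm at 25 N), though it can ratchet towards the fence. Stays where left. Black housing 56 mm (across) x 85 mm (along the bar), 62 mm high.
- release_key (a joint): How far the red release key is pressed straight down, m: 0 up, 0.009 fully down on its stop. Sprung: about 2 N to start, 8 N fully down. The pawl clears the teeth when it is pressed more than 5 mm; the key must be kept down all the while the jaw is pushed, else the jaw locks again.
- key_top (a point): Centre of the red key's flat ridged top (44 mm along the bar, 52 mm across; 80 mm above the worktop when up). Moves with key and jaw; axes parallel to the stop's. Open from above and on three sides; towards the stop's +y stands the push block, its upright face 25 mm from this point.
- push_face (a point): Middle of the upright face of the black push block on the jaw, 100 mm above the worktop; 56 mm wide, looks to the stop's -y (the fence); block top 125 mm above the worktop, 45 mm above the key. Fingertips that stand on the pressed key push the jaw home by pushing this face to the stop's +y.
- spread_tub: Closed green and white tub of spread, 137 mm long across the bar, 96 mm along it, 53 mm high, loose, between the fence and the jaw; origin at the centre of its underside.
- salt_shaker: Salt shaker, 44 mm wide, 90 mm high, bystander; origin under its centre.
- portion_cup: Filled steel portion cup, 61 mm wide, 37 mm high, bystander; origin under its centre.
- squeeze_bottle: Squeeze bottle, 57 mm wide, 218 mm high, bystander; origin under its centre.
- probe: Red probe thermometer, 212 mm long along its y, 22 mm high, lying, bystander; origin under its centre.
- pastry_brush: Pastry brush with wooden handle, 222 mm long, 14 mm high, lying, bystander; origin under its centre.
- tongs: Steel tongs, 336 mm long along their x, 66 mm wide, 38 mm high, lying, bystander; origin under their centre.
There are look-alikes about, which are no part of the job. Several things look just like the spread_tub: the one meant starts nearest to the robot's base.

How it is judged:
On the way, in this order (a step that is already met when the one before it is completed fails the run):
1. the release key is pressed down (more than 5 mm) by the fingers, before the jaw has gone half way (value of joint release_key above 0.005 m and value of joint jaw below 0.06 m and contact force between the fingers and pan_stop above 0.5 N), for 0.05 s.
2. the jaw is pushed fully home (value of joint jaw above 0.12 m), for 0.1 s.
At the end, for the whole second after the job is handed in: The jaw is home at the green end (within 5 mm of its hard stop) and at rest, the release key is let go and up again, and the tub stands upright within 15 mm of where it was (value of joint jaw above 0.12 m and value of joint release_key below 0.005 m and distance of spread_tub from where it was at the start of the episode below 0.015 m and height (world z) of spread_tub below 0.008 m and angle between spread_tub's own z axis and vertical below 0.1 rad and linear speed of spread_tub below 0.02 m/s and velocity of joint jaw below 0.01 m/s); the robot touches nothing.
It fails at once if the tub is lifted, tipped or shoved more than 20 mm (height (world z) of spread_tub above 0.012 m or angle between spread_tub's own z axis and vertical above 0.2 rad or distance of spread_tub from where it was at the start of the episode above 0.02 m).
It fails at once if a bystander is disturbed (moved more than 25 mm) (distance of any of salt_shaker, portion_cup, squeeze_bottle, probe, pastry_brush, tongs from where it was at the start of the episode above 0.025 m).
It also fails if it takes over 38 s, if anything falls off the work surface, if the arm or the gripper's body presses on something with over 40 N, if the wrist force passes 120 N, or if a joint passes its speed limit or range.

## Working session

There is one attempt and no reset: what is moved stays moved. The work goes in short steps, Python scripts to look and compute and a tool call to move; the robot and the scene stay as the last step left them, time stands still between calls to the robot, and variables do not carry over. Pictures are saved under pics/ and viewed, at most 10 in all, crops included, and the job is handed in when it is done.

Besides the shell and the picture viewer there is one more tool, called in YAML: its name, and indented under it one key for each argument. play_rows: Moves the arm, as the interface text tells. Its arguments: {"type":"object","properties":{"increments":{"type":"array"},"gripper":{"type":"number"}},"required":["increments"]}

```bash
mkdir -p pics; cat > h.py <<'E'
import numpy as np, cv2
from rig import *
def ray(cam,px):
    p=camera_params(cam);K=np.array(p["intrinsics"]);R=np.array(p["R"]);t=np.array(p["t"])
    u=(px[0]-K[0,2])/K[0,0];v=(px[1]-K[1,2])/K[1,1]
    if cam=="wrist":
        r=np.hypot(u,v);d=np.array([u/r*np.sin(r),v/r*np.sin(r),np.cos(r)]) if r>0 else np.array([0,0,1.])
    else: d=np.array([u,v,1.])
    d=R.T@d; return -R.T@t,d/np.linalg.norm(d)
def atz(cam,px,z):
    o,d=ray(cam,px);return o+d*(z-o[2])/d[2]
def tri(rs):
    A=sum(np.eye(3)-np.outer(d,d) for o,d in rs);b=sum((np.eye(3)-np.outer(d,d))@o for o,d in rs)
    return np.linalg.solve(A,b)
E
python3 - <<'E'
from h import *
np.set_printoptions(precision=4,suppress=True)
s=state();print(s["t"],s["tcp_pos"],s["tcp_rot"],s["contact_force"],s["width"],tips_ahead)
for c in ["scene","top"]:
    cv2.imwrite(f"pics/{c}.png",get_image(c))
    for l in ["key_top","push_face","pan_stop","spread_tub"]:
        for d in spot_point(l,c)[:4]: 
            z={"key_top":.08,"push_face":.1}.get(l,0)
            print(c,l,round(d["conf"],2),np.round(d["centre"],1),atz(c,d["centre"],z))
E
```

```text
0.0 [ 0.1534 -0.5277  0.2264] [ 0.99    0.1409 -0.0001 -0.0011] [ 0.8194  0.4072 -0.4781] 0.998405100708246 0.022
scene key_top 0.6 [335.3 213.1] [0.5005 0.1046 0.08  ]
scene push_face 0.88 [333.3 209.8] [0.497  0.1225 0.1   ]
scene pan_stop 0.79 [337.5 235.5] [0.5002 0.0925 0.    ]
scene spread_tub 0.8 [326.8 211.9] [ 0.5958 -0.0152  0.    ]
scene spread_tub 0.74 [337.5 210.4] [ 0.57   -0.0401  0.    ]
scene spread_tub 0.71 [263.7 314.2] [0.4946 0.4461 0.    ]
top key_top 0.85 [295.9 233.7] [0.5072 0.0962 0.08  ]
top push_face 0.72 [288.7 233.9] [0.5049 0.1155 0.1   ]
top pan_stop 0.69 [297.1 239.7] [0.4951 0.0968 0.    ]
top pan_stop 0.67 [460.4 210. ] [ 0.589  -0.4038  0.    ]
top spread_tub 0.85 [183.9 239.4] [0.494  0.4444 0.    ]
top spread_tub 0.65 [328.8 204.8] [0.6033 0.0002 0.    ]
top spread_tub 0.31 [297.4 238.9] [0.4975 0.0959 0.    ]
```

View pics/scene.png

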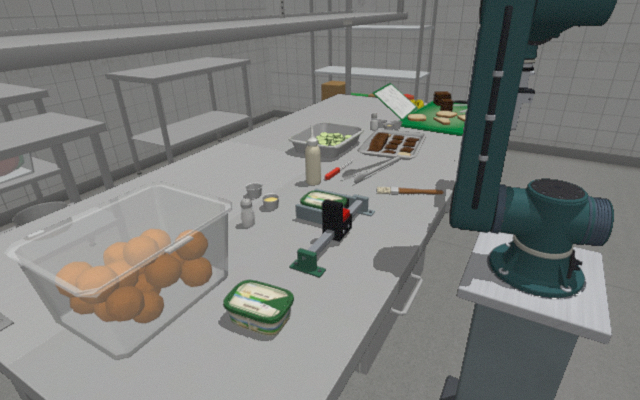

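View pics/top.png

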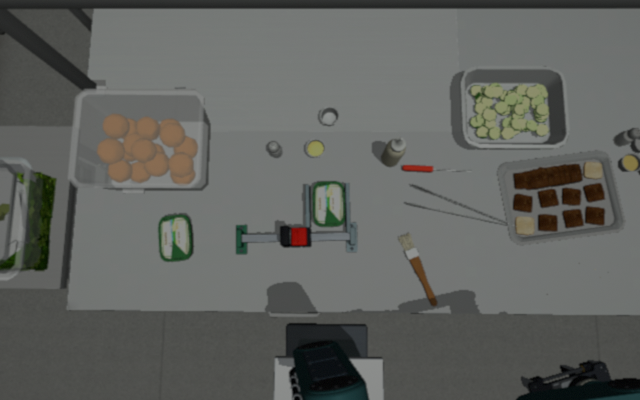

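The stop's bar runs nearly along world y. The green home end is at top-view pixel (241,239), the grey fence end is at (352,236), and the jaw with its red key is at (297,236). The tub is at (329,205). I'll move near the key with the fingers shut and look again with the wrist camera.

play_rows:
  increments:
    - {"dx": 0.029, "dy": -0.027}
    - {"dx": 0.058, "dy": -0.054}
    - {"dx": 0.087, "dy": -0.081}
    - {"dx": 0.116, "dy": -0.108}
    - {"dx": 0.145, "dy": -0.135}
  gripper: 1

```text
validation failed for argument at $.in...
```

play_rows:
  increments:
    - {"dx": 0.029, "dy": -0.027}
    - {"dx": 0.058, "dy": -0.054}
    - {"dx": 0.087, "dy": -0.081}
    - {"dx": 0.116, "dy": -0.108}
    - {"dx": 0.145, "dy": -0.135}

```text
validation failed for argument at $.in...
```

play_rows:
  increments:
    - {"dx": 0.029, "dy": -0.027}
    - {"dx": 0.058, "dy": -0.054}
    - {"dx": 0.087, "dy": -0.081}
    - {"dx": 0.116, "dy": -0.108}
    - {"dx": 0.145, "dy": -0.135}

```text
validation failed for argument at $.in...
```

play_rows:
  increments:
    - {"wz": -7}
    - {"wz": -14}
    - {"wz": -21}
    - {"wz": -28}
    - {"wz": -35}

```text
validation failed for argument at $.in...
```

play_rows:
  increments:
    - {"wz": -7}
    - {"wz": -14}
    - {"wz": -21}
    - {"wz": -28}
    - {"wz": -35}

```text
validation failed for argument at $.in...
```

```bash
python3 - <<'E'
from h import *
from scipy.spatial.transform import Rotation as Rn
np.set_printoptions(precision=4,suppress=True)
s=state();print(s["t"],s["tcp_pos"],s["width"],s["joint_positions"]);print(Rn.from_quat(s["tcp_rot"]).as_matrix())
for c in ["wrist","top"]:
    cv2.imwrite(f"pics/{c}2.png",get_image(c))
    for l in ["key_top","push_face","pan_stop","spread_tub"]:
        for d in spot_point(l,c)[:3]: 
            z={"key_top":.08,"push_face":.1}.get(l,0)
            print(c,l,round(d["conf"],2),np.round(d["centre"],1),atz(c,d["centre"],z))
E
```

```text
0.5 [ 0.1535 -0.5281  0.2275] 0.9987318838850052 [-1.3911  0.0872  1.3707 -0.      1.6836 -0.1031]
[[ 0.9603  0.2791 -0.    ]
 [ 0.2791 -0.9603  0.    ]
 [-0.     -0.     -1.    ]]
top key_top 0.68 [296.6 234.3] [0.5054 0.0941 0.08  ]
top key_top 0.37 [433.1 168.6] [ 0.7009 -0.3051  0.08  ]
top push_face 0.74 [287.1 234.1] [0.5043 0.1201 0.1   ]
top pan_stop 0.83 [300.2 240.4] [0.493  0.0873 0.    ]
top pan_stop 0.36 [460.7 209.2] [ 0.5915 -0.4048  0.    ]
top spread_tub 0.61 [184.3 240.7] [0.49  0.443 0.   ]
top spread_tub 0.59 [327.4 202.5] [0.6104 0.0045 0.    ]
```

View pics/wrist2.png

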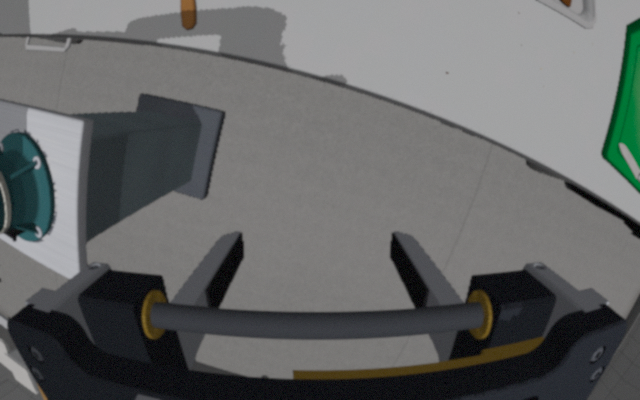

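The calls were refused, so the arm hasn't moved. The wrist picture shows only the cart and the still-open fingers, at (220,260) and (410,260). I'll retry with all six keys in each row.

play_rows:
  increments:
    - {"dx": 0.029, "dy": -0.027, "dz": 0, "wx": 0, "wy": 0, "wz": 0}
    - {"dx": 0.058, "dy": -0.054, "dz": 0, "wx": 0, "wy": 0, "wz": 0}
    - {"dx": 0.087, "dy": -0.081, "dz": 0, "wx": 0, "wy": 0, "wz": 0}
    - {"dx": 0.116, "dy": -0.108, "dz": 0, "wx": 0, "wy": 0, "wz": 0}
    - {"dx": 0.145, "dy": -0.135, "dz": 0, "wx": 0, "wy": 0, "wz": 0}
  gripper: 1

```text
t: 1.42
tcp_pos: [0.2555, -0.3565, 0.2275]
tcp_rot: [0.99, 0.14, 0.0, 0.0]
contact_force: [-0.5, -0.1, 1.2]
width: 0.68
grasp_force: 0.0
```

play_rows:
  increments:
    - {"dx": 0.029, "dy": -0.027, "dz": 0, "wx": 0, "wy": 0, "wz": 0}
    - {"dx": 0.058, "dy": -0.054, "dz": 0, "wx": 0, "wy": 0, "wz": 0}
    - {"dx": 0.087, "dy": -0.081, "dz": 0, "wx": 0, "wy": 0, "wz": 0}
    - {"dx": 0.116, "dy": -0.108, "dz": 0, "wx": 0, "wy": 0, "wz": 0}
    - {"dx": 0.145, "dy": -0.135, "dz": 0, "wx": 0, "wy": 0, "wz": 0}

```text
t: 1.83
tcp_pos: [0.3571, -0.1862, 0.2278]
tcp_rot: [0.99, 0.141, 0.0, 0.0]
contact_force: [1.1, -0.1, -0.5]
width: 0.33
grasp_force: 0.0
```

play_rows:
  increments:
    - {"dx": 0.029, "dy": -0.027, "dz": 0, "wx": 0, "wy": 0, "wz": 0}
    - {"dx": 0.058, "dy": -0.054, "dz": 0, "wx": 0, "wy": 0, "wz": 0}
    - {"dx": 0.087, "dy": -0.081, "dz": 0, "wx": 0, "wy": 0, "wz": 0}
    - {"dx": 0.116, "dy": -0.108, "dz": 0, "wx": 0, "wy": 0, "wz": 0}
    - {"dx": 0.145, "dy": -0.135, "dz": 0, "wx": 0, "wy": 0, "wz": 0}

```text
t: 2.25
tcp_pos: [0.4588, -0.0158, 0.2278]
tcp_rot: [0.99, 0.141, 0.001, 0.0]
contact_force: [-0.4, -0.4, -0.1]
width: 0.01
grasp_force: 0.0
```

play_rows:
  increments:
    - {"dx": 0, "dy": 0, "dz": 0, "wx": 0, "wy": 0, "wz": -7}
    - {"dx": 0, "dy": 0, "dz": 0, "wx": 0, "wy": 0, "wz": -14}
    - {"dx": 0, "dy": 0, "dz": 0, "wx": 0, "wy": 0, "wz": -21}
    - {"dx": 0, "dy": 0, "dz": 0, "wx": 0, "wy": 0, "wz": -28}
    - {"dx": 0, "dy": 0, "dz": 0, "wx": 0, "wy": 0, "wz": -35}

```text
t: 2.67
tcp_pos: [0.4582, -0.0176, 0.2275]
tcp_rot: [0.9, 0.435, -0.0, 0.0]
contact_force: [-0.6, -0.3, -0.2]
width: 0.005
grasp_force: 0.0
```

play_rows:
  increments:
    - {"dx": 0, "dy": 0, "dz": 0, "wx": 0, "wy": 0, "wz": -7}
    - {"dx": 0, "dy": 0, "dz": 0, "wx": 0, "wy": 0, "wz": -14}
    - {"dx": 0, "dy": 0, "dz": 0, "wx": 0, "wy": 0, "wz": -21}
    - {"dx": 0, "dy": 0, "dz": 0, "wx": 0, "wy": 0, "wz": -28}
    - {"dx": 0, "dy": 0, "dz": 0, "wx": 0, "wy": 0, "wz": -35}

```text
t: 3.08
tcp_pos: [0.4582, -0.0179, 0.2275]
tcp_rot: [0.728, 0.686, 0.0, 0.0]
contact_force: [0.1, 0.1, 0.7]
width: 0.005
grasp_force: 0.0
```

```bash
python3 - <<'E'
from h import *
from scipy.spatial.transform import Rotation as Rn
np.set_printoptions(precision=4,suppress=True)
s=state();print(s["t"],s["tcp_pos"],s["width"],s["joint_positions"]);print(Rn.from_quat(s["tcp_rot"]).as_matrix())
for c in ["wrist"]:
    cv2.imwrite(f"pics/{c}3.png",get_image(c))
    for l in ["key_top","push_face","pan_stop","spread_tub"]:
        for d in spot_point(l,c)[:3]: 
            z={"key_top":.08,"push_face":.1}.get(l,0)
            print(c,l,round(d["conf"],2),np.round(d["centre"],1),atz(c,d["centre"],z))
E
```

```text
3.0833 [ 0.4582 -0.0179  0.2275] 0.005447093237954702 [-0.1627 -0.1187  1.5736 -0.0001  1.6864 -0.1025]
[[ 0.0602  0.9982  0.0002]
 [ 0.9982 -0.0602 -0.0001]
 [-0.0001  0.0002 -1.    ]]
wrist key_top 0.68 [351.5  85.1] [0.4988 0.0913 0.08  ]
wrist key_top 0.36 [355.3  61.1] [0.5041 0.1153 0.08  ]
wrist push_face 0.57 [352.3  61.9] [0.4989 0.1109 0.1   ]
wrist push_face 0.46 [505.2 276.9] [ 0.6798 -0.1285  0.1   ]
wrist pan_stop 0.96 [347.4  92.1] [0.5029 0.0906 0.    ]
wrist spread_tub 0.65 [425.8 159.7] [0.6015 0.0011 0.    ]
```

View pics/wrist3.png

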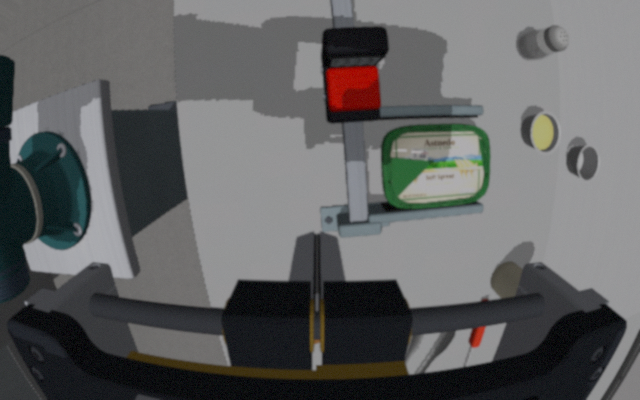

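The wrist view shows the key top spanning about (327–380, 68–108), the push block above it at (355,45), the bar running down to (358,220) and the tub at (436,168). I'll measure the red key from both cameras and get the bar's direction.

```bash
python3 - <<'E'
from h import *
np.set_printoptions(precision=4,suppress=True)
w=cv2.imread("pics/wrist3.png").astype(int); t=get_image("top").astype(int); cv2.imwrite("pics/top3.png",t)
def red(im,box):
    m=((im[...,2]>110)&(im[...,1]<70)&(im[...,0]<70)).astype(np.uint8)
    k=np.zeros_like(m);c0,r0,c1,r1=box;k[r0:r1,c0:c1]=m[r0:r1,c0:c1]
    p=np.argwhere(k)[:,::-1];return p
pw=red(w,(300,40,410,130));pt=red(t,(270,215,330,260))
for n,p in(("wrist",pw),("top",pt)):
    if len(p)<5: print(n,"none");continue
    r=cv2.minAreaRect(p.astype(np.float32));print(n,len(p),p.mean(0),r)
    print(np.array([atz(n,q,.08) for q in cv2.boxPoints(r)]),atz(n,p.mean(0),.08))
if len(pt)>5: print("tri",tri([ray("wrist",pw.mean(0)),ray("top",pt.mean(0))]))
# red row-wise brightness on col 355, to see top/front edge
print(w[60:122:2,355].tolist())
# bar edges at rows
for r in (2,10,18,140,160,180,195):
    g=w[r,:,:].sum(1)
    print(r,g[320:385:2].tolist())
E
```

```text
wrist 1954 [352.6592  86.6325] ((353.0621643066406, 87.18093872070312), (40.312625885009766, 51.19230270385742), 86.98721313476562)
[[0.4758 0.1091 0.08  ]
 [0.5261 0.1101 0.08  ]
 [0.5256 0.0695 0.08  ]
 [0.4751 0.069  0.08  ]] [0.5    0.0896 0.08  ]
top 140 [296.3214 237.6786] ((298.5, 236.0), (13.0, 16.0), 0.0)
[[0.4774 0.107  0.08  ]
 [0.5236 0.1077 0.08  ]
 [0.5238 0.07   0.08  ]
 [0.4776 0.0696 0.08  ]] [0.4957 0.0948 0.08  ]
tri [0.4973 0.0918 0.0857]
[[59, 56, 53], [57, 55, 52], [45, 46, 44], [19, 23, 83], [0, 6, 141], [2, 18, 163], [5, 16, 166], [0, 15, 165], [0, 11, 160], [0, 7, 162], [0, 9, 166], [0, 16, 165], [6, 12, 164], [0, 13, 165], [10, 16, 145], [13, 14, 116], [11, 12, 114], [6, 11, 116], [12, 11, 118], [13, 14, 120], [6, 7, 115], [0, 6, 117], [6, 11, 117], [0, 1, 112], [1, 12, 96], [8, 8, 53], [21, 17, 21], [20, 21, 12], [27, 22, 23], [23, 19, 12], [32, 28, 29]]
2 [444, 442, 442, 445, 429, 330, 347, 401, 406, 405, 406, 412, 403, 406, 412, 373, 305, 372, 438, 440, 441, 442, 443, 443, 440, 442, 442, 443, 442, 444, 445, 440, 442]
10 [437, 441, 443, 444, 442, 395, 275,
[... 396 characters left out ...]
73, 277, 287, 276, 284, 309, 305, 308, 311, 308, 306, 303, 298, 229, 87]
160 [443, 444, 444, 447, 450, 448, 449, 441, 445, 442, 449, 442, 365, 253, 287, 321, 328, 327, 319, 313, 320, 305, 287, 322, 420, 441, 445, 443, 445, 441, 374, 143, 119]
180 [449, 447, 449, 448, 447, 448, 447, 446, 444, 444, 442, 446, 427, 328, 389, 433, 429, 430, 429, 418, 420, 418, 402, 327, 340, 435, 450, 446, 441, 450, 424, 272, 176]
195 [445, 447, 449, 444, 446, 450, 450, 447, 445, 448, 446, 449, 443, 398, 323, 416, 426, 430, 429, 426, 417, 420, 412, 352, 297, 315, 321, 323, 324, 325, 323, 319, 244][ WARN:0@0.536] global loadsave.cpp:1063 imwrite_ Unsupported depth image for selected encoder is fallbacked to CV_8U.
```

```bash
python3 - <<'E'
import cv2
a=cv2.imread("pics/wrist3.png")[0:240,300:500];b=cv2.imread("pics/top3.png")[170:270,220:370]
cv2.imwrite("pics/c3.png",cv2.resize(a,None,fx=2.5,fy=2.5,interpolation=2))
E
```

```text
(no output)
```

View pics/c3.png

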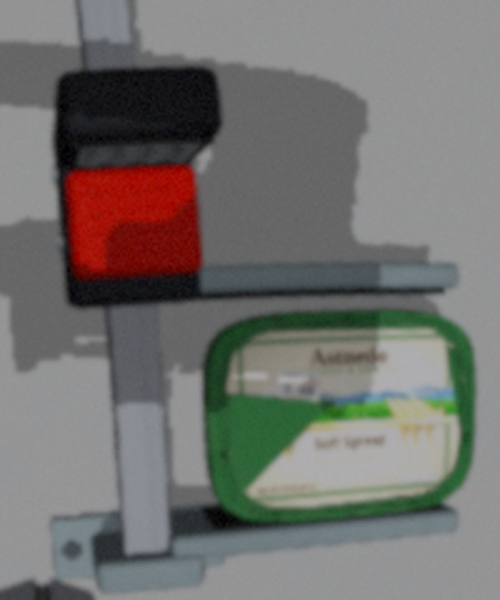

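The crop shows the red key's flat top clearly, with nothing in the way of it or the push block behind it. There is a small gap between the jaw arm and the tub.

```bash
python3 - <<'E'
from h import *
np.set_printoptions(precision=4,suppress=True)
for z,px in((.044,(340.5,2)),(.044,(341,10)),(.044,(355,160)),(.044,(356.,180)),(.044,(357,195))): print(atz("wrist",px,z))
for px in ((247,238),(278,238),(320,238),(345,237)): print(atz("top",px,.044))
s=state();print(s["t"],s["tcp_pos"])
E
```

```text
[0.4984 0.1929 0.044 ]
[0.4982 0.1828 0.044 ]
[0.5024 0.0115 0.044 ]
[ 0.5026 -0.0113  0.044 ]
[ 0.5031 -0.0288  0.044 ]
[0.4964 0.2433 0.044 ]
[0.4969 0.1512 0.044 ]
[0.4976 0.0266 0.044 ]
[ 0.501  -0.0473  0.044 ]
3.3833 [ 0.4582 -0.0179  0.2275]
```

play_rows:
  increments:
    - {"dx": 0.035, "dy": 0.011, "dz": 0, "wx": 0, "wy": 0, "wz": -2}
    - {"dx": 0.07, "dy": 0.022, "dz": 0, "wx": 0, "wy": 0, "wz": -4}
    - {"dx": 0.105, "dy": 0.032, "dz": 0, "wx": 0, "wy": 0, "wz": -4.6}
    - {"dx": 0.116, "dy": 0.035, "dz": 0, "wx": 0, "wy": 0, "wz": -4.6}
    - {"dx": 0.116, "dy": 0.035, "dz": 0, "wx": 0, "wy": 0, "wz": -4.6}

```text
t: 3.8
tcp_pos: [0.5011, 0.0977, 0.227]
tcp_rot: [0.701, 0.713, -0.0, -0.0]
contact_force: [-0.2, 0.0, -0.1]
width: 0.007
grasp_force: 0.0
```

play_rows:
  increments:
    - {"dx": 0, "dy": 0, "dz": 0.03, "wx": 0, "wy": 0, "wz": 0}
    - {"dx": 0, "dy": 0, "dz": 0.06, "wx": 0, "wy": 0, "wz": 0}
    - {"dx": 0, "dy": 0, "dz": 0.085, "wx": 0, "wy": 0, "wz": 0}
    - {"dx": 0, "dy": 0, "dz": 0.1, "wx": 0, "wy": 0, "wz": 0}
    - {"dx": 0, "dy": 0, "dz": 0.1, "wx": 0, "wy": 0, "wz": 0}

```text
t: 4.22
tcp_pos: [0.4976, 0.0938, 0.1231]
tcp_rot: [0.703, 0.711, -0.004, -0.002]
contact_force: [-0.7, -0.5, -0.8]
width: 0.003
grasp_force: 0.0
```

```bash
python3 - <<'E'
from h import *
from scipy.spatial.transform import Rotation as Rn
s=state();print(s["t"],s["tcp_pos"],Rn.from_quat(s["tcp_rot"]).as_matrix()[:,0])
im=get_image("wrist");cv2.imwrite("pics/w4.png",cv2.resize(im[100:400,200:500],None,fx=2,fy=2)[:600])
print([ (round(d["conf"],2),atz("wrist",d["centre"],.08)) for d in spot_point("key_top","wrist")[:2]])
E
```

```text
4.2167 [0.49762352 0.09379294 0.1231173 ] [-0.01183954  0.99992856 -0.0016441 ]
[(0.61, array([0.50297302, 0.08969105, 0.08      ]))]
```

View pics/w4.png

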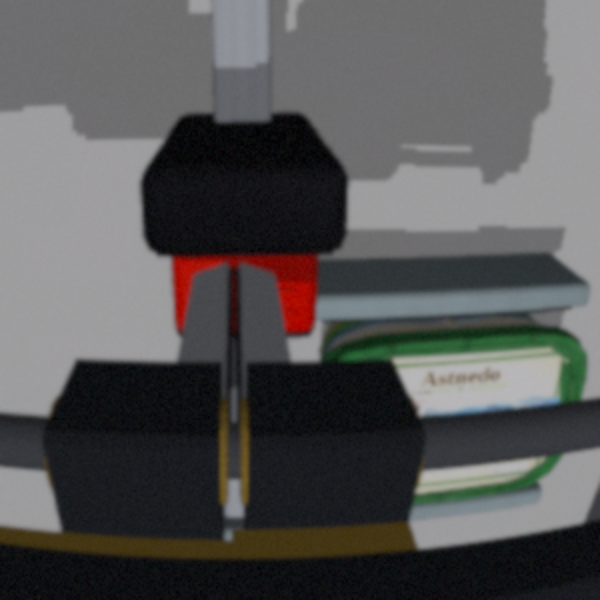

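The shut fingers are over the key. In the crop the tips are at (235,265), the key spans (175–318, 255–335) and the push block is just behind. I'll press now.

play_rows:
  increments:
    - {"dx": 0, "dy": 0.003, "dz": 0.008, "wx": 0, "wy": 0, "wz": 0}
    - {"dx": 0, "dy": 0.003, "dz": 0.016, "wx": 0, "wy": 0, "wz": 0}
    - {"dx": 0, "dy": 0.003, "dz": 0.023, "wx": 0, "wy": 0, "wz": 0}
    - {"dx": 0, "dy": 0.003, "dz": 0.026, "wx": 0, "wy": 0, "wz": 0}
    - {"dx": 0, "dy": 0.003, "dz": 0.026, "wx": 0, "wy": 0, "wz": 0}

```text
t: 4.73
tcp_pos: [0.5038, 0.0954, 0.1011]
tcp_rot: [0.702, 0.712, -0.0, 0.0]
contact_force: [0.8, -0.8, 0.8]
width: 0.003
grasp_force: 0.4
```

play_rows:
  increments:
    - {"dx": 0, "dy": 0, "dz": 0.003, "wx": 0, "wy": 0, "wz": 0}
    - {"dx": 0, "dy": 0, "dz": 0.006, "wx": 0, "wy": 0, "wz": 0}
    - {"dx": 0, "dy": 0, "dz": 0.008, "wx": 0, "wy": 0, "wz": 0}
    - {"dx": 0, "dy": 0, "dz": 0.008, "wx": 0, "wy": 0, "wz": 0}

```text
t: 5.07
tcp_pos: [0.5039, 0.0955, 0.0942]
tcp_rot: [0.702, 0.712, 0.0, 0.0]
contact_force: [-2.6, -0.1, 8.2]
width: 0.006
grasp_force: 3.5
```

play_rows:
  increments:
    - {"dx": 0, "dy": 0, "dz": 0.002, "wx": 0, "wy": 0, "wz": 0}
    - {"dx": 0, "dy": 0, "dz": 0.002, "wx": 0, "wy": 0, "wz": 0}
    - {"dx": 0.003, "dy": 0, "dz": 0.002, "wx": 0, "wy": 0, "wz": 0}
    - {"dx": 0.006, "dy": 0, "dz": 0.002, "wx": 0, "wy": 0, "wz": 0}
    - {"dx": 0.01, "dy": 0, "dz": 0.002, "wx": 0, "wy": 0, "wz": 0}

```text
t: 5.48
tcp_pos: [0.5037, 0.1045, 0.0932]
tcp_rot: [0.702, 0.712, -0.001, 0.001]
contact_force: [-3.8, -3.0, 9.1]
width: 0.004
grasp_force: 4.6
```

play_rows:
  increments:
    - {"dx": 0.008, "dy": 0, "dz": 0, "wx": 0, "wy": 0, "wz": 0}
    - {"dx": 0.016, "dy": 0, "dz": 0, "wx": 0, "wy": 0, "wz": 0}
    - {"dx": 0.024, "dy": 0, "dz": 0, "wx": 0, "wy": 0, "wz": 0}
    - {"dx": 0.032, "dy": 0, "dz": 0, "wx": 0, "wy": 0, "wz": 0}
    - {"dx": 0.04, "dy": 0, "dz": 0, "wx": 0, "wy": 0, "wz": 0}

```text
t: 5.9
tcp_pos: [0.5027, 0.1449, 0.0932]
tcp_rot: [0.702, 0.712, -0.001, 0.001]
contact_force: [-4.6, -3.6, 10.3]
width: 0.006
grasp_force: 5.1
```

play_rows:
  increments:
    - {"dx": 0.008, "dy": 0, "dz": 0, "wx": 0, "wy": 0, "wz": 0}
    - {"dx": 0.016, "dy": -0.001, "dz": 0, "wx": 0, "wy": 0, "wz": 0}
    - {"dx": 0.024, "dy": -0.001, "dz": 0, "wx": 0, "wy": 0, "wz": 0}
    - {"dx": 0.032, "dy": -0.001, "dz": 0, "wx": 0, "wy": 0, "wz": 0}
    - {"dx": 0.04, "dy": -0.001, "dz": 0, "wx": 0, "wy": 0, "wz": 0}

```text
t: 6.32
tcp_pos: [0.5015, 0.185, 0.0932]
tcp_rot: [0.702, 0.712, -0.001, 0.001]
contact_force: [-3.8, -4.5, 10.1]
width: 0.008
grasp_force: 4.7
```

play_rows:
  increments:
    - {"dx": 0.008, "dy": 0, "dz": 0, "wx": 0, "wy": 0, "wz": 0}
    - {"dx": 0.016, "dy": -0.001, "dz": 0, "wx": 0, "wy": 0, "wz": 0}
    - {"dx": 0.024, "dy": -0.001, "dz": 0, "wx": 0, "wy": 0, "wz": 0}
    - {"dx": 0.03, "dy": -0.001, "dz": 0, "wx": 0, "wy": 0, "wz": 0}
    - {"dx": 0.03, "dy": -0.001, "dz": 0, "wx": 0, "wy": 0, "wz": 0}

```text
t: 6.73
tcp_pos: [0.5008, 0.216, 0.0932]
tcp_rot: [0.702, 0.712, 0.001, 0.001]
contact_force: [-2.1, -1.6, 8.1]
width: 0.009
grasp_force: 3.9
```

play_rows:
  increments:
    - {"dx": 0.004, "dy": 0, "dz": 0.001, "wx": 0, "wy": 0, "wz": 0}
    - {"dx": 0.008, "dy": 0, "dz": 0.001, "wx": 0, "wy": 0, "wz": 0}
    - {"dx": 0.011, "dy": 0, "dz": 0.001, "wx": 0, "wy": 0, "wz": 0}
    - {"dx": 0.013, "dy": 0, "dz": 0.001, "wx": 0, "wy": 0, "wz": 0}
    - {"dx": 0.013, "dy": 0, "dz": 0.001, "wx": 0, "wy": 0, "wz": 0}

```text
t: 7.15
tcp_pos: [0.5018, 0.223, 0.0931]
tcp_rot: [0.702, 0.712, -0.003, 0.006]
contact_force: [-1.3, -16.2, 13.5]
width: 0.006
grasp_force: 14.6
```

play_rows:
  increments:
    - {"dx": 0.003, "dy": 0, "dz": 0, "wx": 0, "wy": 0, "wz": 0}
    - {"dx": 0.005, "dy": 0, "dz": 0, "wx": 0, "wy": 0, "wz": 0}
    - {"dx": 0.005, "dy": 0, "dz": 0, "wx": 0, "wy": 0, "wz": 0}

```text
t: 7.4
tcp_pos: [0.5017, 0.2229, 0.0932]
tcp_rot: [0.703, 0.711, -0.007, 0.009]
contact_force: [-3.2, -29.4, 16.6]
width: 0.005
grasp_force: 21.0
```

```bash
python3 - <<'E'
from h import *
np.set_printoptions(precision=4,suppress=True)
s=state();print(s["t"],s["tcp_pos"],s["contact_force"])
im=get_image("wrist");get_image("top")
cv2.imwrite("pics/w5.png",cv2.resize(im[60:360,200:500],None,fx=2,fy=2))
for c in("wrist","top"):
  for l,z in(("push_face",.1),("key_top",.071)):
    print(c,l,[(round(d["conf"],2),atz(c,d["centre"],z)) for d in spot_point(l,c)[:2]])
E
```

```text
7.4 [0.5017 0.2229 0.0932] [ -3.2054 -29.4094  16.6301]
wrist push_face [(0.86, array([0.4965, 0.2332, 0.1   ]))]
wrist key_top []
top push_face [(0.62, array([0.506 , 0.2312, 0.1   ]))]
top key_top [(0.67, array([0.5032, 0.2033, 0.071 ])), (0.6, array([ 0.4135, -0.2531,  0.071 ]))]
```

View pics/w5.png

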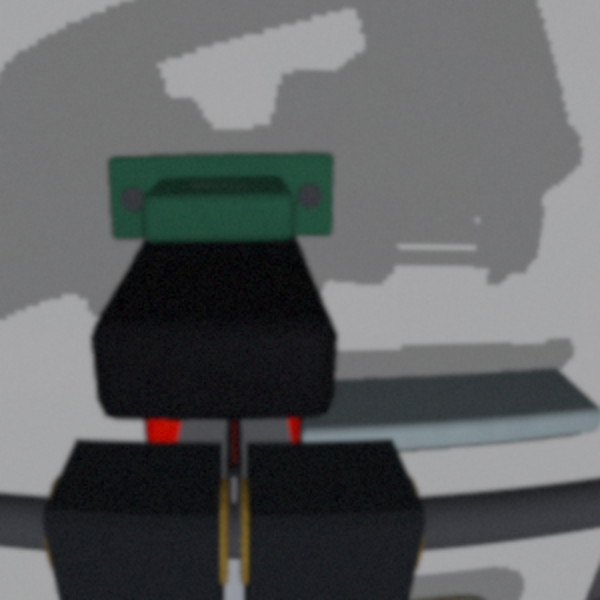

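The jaw housing stands against the green end block at (220,235). The TCP did not move as the force rose from 16 N to 29 N, so this is the hard stop. I'll ease off the push while keeping slight forward pressure, then lift straight up.

play_rows:
  increments:
    - {"dx": -0.005, "dy": 0, "dz": 0, "wx": 0, "wy": 0, "wz": 0}
    - {"dx": -0.007, "dy": 0, "dz": -0.002, "wx": 0, "wy": 0, "wz": 0}
    - {"dx": -0.008, "dy": 0, "dz": -0.008, "wx": 0, "wy": 0, "wz": 0}
    - {"dx": -0.008, "dy": 0, "dz": -0.018, "wx": 0, "wy": 0, "wz": 0}
    - {"dx": -0.01, "dy": 0, "dz": -0.03, "wx": 0, "wy": 0, "wz": 0}

```text
t: 8.12
tcp_pos: [0.4992, 0.2227, 0.1192]
tcp_rot: [0.702, 0.712, -0.001, -0.001]
contact_force: [-1.2, 0.1, 0.0]
width: 0.007
grasp_force: 0.0
```

play_rows:
  increments:
    - {"dx": -0.005, "dy": 0, "dz": -0.03, "wx": 0, "wy": 0, "wz": 0}
    - {"dx": -0.02, "dy": 0, "dz": -0.06, "wx": 0, "wy": 0, "wz": 0}
    - {"dx": -0.06, "dy": 0, "dz": -0.09, "wx": 0, "wy": 0, "wz": 0}
    - {"dx": -0.095, "dy": 0, "dz": -0.1, "wx": 0, "wy": 0, "wz": 0}
    - {"dx": -0.11, "dy": 0, "dz": -0.1, "wx": 0, "wy": 0, "wz": 0}

```text
t: 8.53
tcp_pos: [0.5035, 0.1113, 0.2256]
tcp_rot: [0.703, 0.712, 0.003, 0.003]
contact_force: [-0.1, -0.2, -0.1]
width: 0.005
grasp_force: 0.0
```

```bash
python3 - <<'E'
from h import *
np.set_printoptions(precision=4,suppress=True)
s=state();print(s["t"],s["tcp_pos"],s["contact_force"],s["joint_vel"])
im=get_image("wrist")
cv2.imwrite("pics/w6.png",im)
w=im.astype(int);m=((w[...,2]>100)&(w[...,1]<70)&(w[...,0]<70)).astype(np.uint8);m[:,:290]=0;m[:,420:]=0;m[220:]=0
p=np.argwhere(m)[:,::-1];r=cv2.minAreaRect(p.astype(np.float32));print(len(p),r)
print(np.array([atz("wrist",q,.08) for q in cv2.boxPoints(r)]),atz("wrist",p.mean(0),.08))
print([(round(d["conf"],2),atz("wrist",d["centre"],0)) for d in spot_point("spread_tub","wrist")[:2]])
E
```

```text
8.5333 [0.5035 0.1113 0.2256] [-0.1216 -0.2262 -0.0763] [-0.3832 -0.0803  0.1356  0.0462 -0.0151 -0.3595]
1961 ((313.5, 98.5), (41.0, 47.0), 90.0)
[[0.4768 0.227  0.08  ]
 [0.5217 0.2274 0.08  ]
 [0.5222 0.1872 0.08  ]
 [0.477  0.1868 0.08  ]] [0.499  0.2067 0.08  ]
[(0.68, array([0.5947, 0.0052, 0.    ]))]
```

View pics/w6.png

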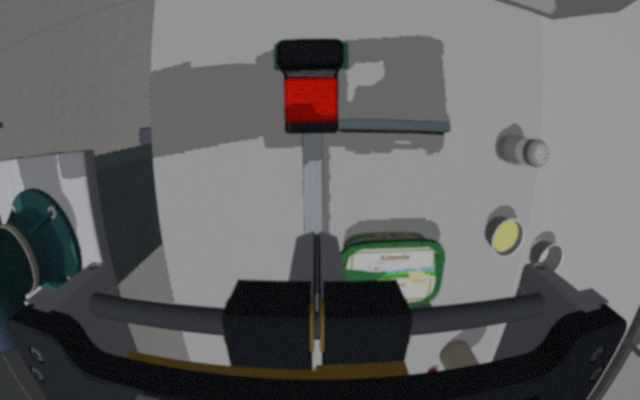

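The jaw is up at the green end, with the key at (312,100) clear and the tub in place at (393,275). The arm was still moving when that picture was taken, so I'll measure again at rest from the same offset as the first view.

```bash
python3 - <<'E'
from h import *
np.set_printoptions(precision=4,suppress=True)
get_image("top");get_image("top")
s=state();print(s["t"],s["tcp_pos"],np.abs(s["joint_vel"]).max())
im=get_image("wrist")
w=im.astype(int);m=((w[...,2]>110)&(w[...,1]<70)&(w[...,0]<70)).astype(np.uint8);m[:,:290]=0;m[:,420:]=0;m[220:]=0
p=np.argwhere(m)[:,::-1];r=cv2.minAreaRect(p.astype(np.float32));print(len(p),r)
print(np.array([atz("wrist",q,.08) for q in cv2.boxPoints(r)]),atz("wrist",p.mean(0),.08))
E
```

```text
8.7333 [0.5014 0.114  0.2203] 0.028085202010679527
2036 ((315.0, 101.0), (40.0, 50.0), 90.0)
[[0.4737 0.2289 0.08  ]
 [0.5209 0.2295 0.08  ]
 [0.5216 0.1909 0.08  ]
 [0.4741 0.1902 0.08  ]] [0.4976 0.2098 0.08  ]
```

Vision gives about 0.120 m of travel, give or take a few mm, which is too close to the limit. I'll check by touch: with the tips above the key, nudge the push face and see whether it stops at TCP y = 0.223 as before.

play_rows:
  increments:
    - {"dx": 0.035, "dy": 0, "dz": 0, "wx": 0, "wy": 0, "wz": 0}
    - {"dx": 0.07, "dy": 0, "dz": 0.01, "wx": 0, "wy": 0, "wz": 0}
    - {"dx": 0.09, "dy": 0, "dz": 0.03, "wx": 0, "wy": 0, "wz": 0}
    - {"dx": 0.096, "dy": 0, "dz": 0.06, "wx": 0, "wy": 0, "wz": 0}
    - {"dx": 0.096, "dy": 0, "dz": 0.06, "wx": 0, "wy": 0, "wz": 0}

```text
t: 9.2
tcp_pos: [0.4957, 0.2118, 0.1531]
tcp_rot: [0.7, 0.714, -0.006, -0.004]
contact_force: [-0.8, -0.5, -1.5]
width: 0.007
grasp_force: 0.0
```

play_rows:
  increments:
    - {"dx": 0, "dy": 0, "dz": 0.02, "wx": 0, "wy": 0, "wz": 0}
    - {"dx": 0, "dy": 0, "dz": 0.035, "wx": 0, "wy": 0, "wz": 0}
    - {"dx": 0, "dy": 0, "dz": 0.04, "wx": 0, "wy": 0, "wz": 0}
    - {"dx": 0, "dy": 0, "dz": 0.04, "wx": 0, "wy": 0, "wz": 0}
    - {"dx": 0, "dy": 0, "dz": 0.04, "wx": 0, "wy": 0, "wz": 0}

```text
t: 9.62
tcp_pos: [0.5004, 0.2097, 0.1212]
tcp_rot: [0.702, 0.712, 0.0, 0.0]
contact_force: [-0.3, -0.1, 0.7]
width: 0.003
grasp_force: 0.0
```

play_rows:
  increments:
    - {"dx": 0.004, "dy": 0, "dz": 0, "wx": 0, "wy": 0, "wz": 0}
    - {"dx": 0.008, "dy": 0, "dz": 0, "wx": 0, "wy": 0, "wz": 0}
    - {"dx": 0.011, "dy": 0, "dz": 0, "wx": 0, "wy": 0, "wz": 0}
    - {"dx": 0.011, "dy": 0, "dz": 0, "wx": 0, "wy": 0, "wz": 0}

```text
t: 9.95
tcp_pos: [0.5004, 0.2214, 0.1213]
tcp_rot: [0.702, 0.712, 0.001, 0.0]
contact_force: [-0.0, -0.2, -0.6]
width: 0.005
grasp_force: 0.0
```

play_rows:
  increments:
    - {"dx": 0.003, "dy": 0, "dz": 0, "wx": 0, "wy": 0, "wz": 0}
    - {"dx": 0.006, "dy": 0, "dz": 0, "wx": 0, "wy": 0, "wz": 0}
    - {"dx": 0.006, "dy": 0, "dz": 0, "wx": 0, "wy": 0, "wz": 0}
    - {"dx": 0.006, "dy": 0, "dz": 0, "wx": 0, "wy": 0, "wz": 0}

```text
t: 10.28
tcp_pos: [0.5002, 0.2231, 0.121]
tcp_rot: [0.702, 0.712, -0.003, 0.003]
contact_force: [-0.5, -8.5, 3.7]
width: 0.004
grasp_force: 4.6
```

The face stops the tips at y = 0.223 again, so the jaw stayed at its hard stop. I'll back off, rise and hand in.

play_rows:
  increments:
    - {"dx": -0.008, "dy": 0, "dz": 0, "wx": 0, "wy": 0, "wz": 0}
    - {"dx": -0.014, "dy": 0, "dz": -0.01, "wx": 0, "wy": 0, "wz": 0}
    - {"dx": -0.014, "dy": 0, "dz": -0.04, "wx": 0, "wy": 0, "wz": 0}
    - {"dx": -0.014, "dy": 0, "dz": -0.08, "wx": 0, "wy": 0, "wz": 0}
    - {"dx": -0.014, "dy": 0, "dz": -0.1, "wx": 0, "wy": 0, "wz": 0}

```text
t: 10.7
tcp_pos: [0.5013, 0.2129, 0.2256]
tcp_rot: [0.702, 0.712, 0.003, 0.001]
contact_force: [1.1, 0.5, 0.6]
width: 0.004
grasp_force: 0.0
```

play_rows:
  increments:
    - {"dx": 0, "dy": 0, "dz": 0, "wx": 0, "wy": 0, "wz": 0}
    - {"dx": 0, "dy": 0, "dz": 0, "wx": 0, "wy": 0, "wz": 0}
    - {"dx": 0, "dy": 0, "dz": 0, "wx": 0, "wy": 0, "wz": 0}

```text
t: 10.95
tcp_pos: [0.4997, 0.2124, 0.2197]
tcp_rot: [0.702, 0.712, -0.001, -0.0]
contact_force: [-0.9, -0.6, -0.4]
width: 0.005
grasp_force: 0.0
```

```bash
python3 -c "
from rig import *
s=state();print(s['t'],s['tcp_pos'],s['contact_force']);print(sign_off())"
```

```text
10.95 [0.49966319 0.21243067 0.21965725] [-0.91492035 -0.56683172 -0.38841848]
the job is handed in; nothing more can be done
None
```

The key was pressed, the jaw pushed to its hard stop at the green end (checked by touch), and the key released with the tub left standing; the job was handed in at about 11 s, and no verdict was returned.

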